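Level the spacer stacks of a storeroom shelf module

TASK

The next shelf must sit level on the sleeves round these four posts, but only two posts carry a full-length sleeve; on the other two the sleeve is too short. From the tray pick, for each short one, the spare sleeve that brings its stack to the same height as the full-length sleeves, slide it down over that post until it sits fully home on the sleeve below, lowering it gently rather than dropping it, and let go. Do not lift or move the sleeves already fitted, and leave the third spare, the carton, the film roll and the parcel where they stand.

Things in the scene. Friction and masses are not known exactly. Their poses are not given: they have to be found in the camera images.
- board: small shelf board with dark steel edging, fixed to the bench, 174 x 214 mm (its x by y), 18 mm thick, with four fixed upright round steel posts of 28 mm diameter at x = +-55 mm, y = +-75 mm of its frame; each post rises 155 mm above the board's top face and its last 14 mm taper to 16 mm diameter; origin at the centre of the underside, z up. The posts stand 15 mm above a 140 mm stack of sleeves.
- post_a (a point): centre of the tip of the post at x = -55, y = -75 mm of the board's frame (155 mm above the board's top face)
- post_b (a point): centre of the tip of the post at x = -55, y = 75 mm of the board's frame (155 mm above the board's top face)
- post_c (a point): centre of the tip of the post at x = 55, y = -75 mm of the board's frame (155 mm above the board's top face)
- post_d (a point): centre of the tip of the post at x = 55, y = 75 mm of the board's frame (155 mm above the board's top face)
- fitted_140a: plain grey plastic tube sleeve standing upright, 46 mm outside diameter, 31 mm bore right through, 140 mm long; origin at the centre of its lower end, z up its axis; already sits on one of the four posts (which one varies), its lower end on the board's top face
- fitted_140b: plain grey plastic tube sleeve standing upright, 46 mm outside diameter, 31 mm bore right through, 140 mm long; origin at the centre of its lower end, z up its axis; already sits on one of the four posts (which one varies), its lower end on the board's top face
- fitted_60: plain grey plastic tube sleeve standing upright, 46 mm outside diameter, 31 mm bore right through, 60 mm long; origin at the centre of its lower end, z up its axis; already sits on one of the four posts (which one varies), its lower end on the board's top face
- fitted_80: plain grey plastic tube sleeve standing upright, 46 mm outside diameter, 31 mm bore right through, 80 mm long; origin at the centre of its lower end, z up its axis; already sits on one of the four posts (which one varies), its lower end on the board's top face
- spare_60: plain grey plastic tube sleeve standing upright, 46 mm outside diameter, 31 mm bore right through, 60 mm long; origin at the centre of its lower end, z up its axis; loose in the cardboard tray at the start, its lower end on the tray floor
- spare_80: plain grey plastic tube sleeve standing upright, 46 mm outside diameter, 31 mm bore right through, 80 mm long; origin at the centre of its lower end, z up its axis; loose in the cardboard tray at the start, its lower end on the tray floor
- spare_100: plain grey plastic tube sleeve standing upright, 46 mm outside diameter, 31 mm bore right through, 100 mm long; origin at the centre of its lower end, z up its axis; loose in the cardboard tray at the start, its lower end on the tray floor
- tray: shallow open cardboard tray fixed to the bench, 240 x 220 mm (its x by y), 30 mm high, walls 4 mm thick, floor 4 mm thick; origin at the centre of the underside. The three spare sleeves and the carton stand in it in any order
- carton: white carton standing in the tray, 45 x 45 mm, 90 mm high; origin at the centre of its underside (bystander)
- roll: roll of white film standing on end just beyond the board, 60 mm diameter, 130 mm high; origin at the centre of its underside (bystander)
- parcel: brown parcel lying on the bench on the robot's side of the tray, 100 x 150 mm (its x by y), 45 mm high; origin at the centre of its underside (bystander)
Things that resemble listed ones, but are neither listed nor needed, are in the scene too. Leave any purple look-alike of the fitted_80 alone.

How it is judged:
At the end, for the whole second after the job is handed in: 60 mm spare on the fitted 80 mm sleeve and 80 mm spare on the fitted 60 mm sleeve, round the posts, upright, at rest, fully down (3 mm; 6 mm sideways); fitted sleeves within 15 mm of their start; 100 mm spare, carton, roll and parcel within 40 mm of theirs; all upright (z of spare_60 in the frame of fitted_80 between 0.077 and 0.083 m and horizontal distance between spare_60 and fitted_80 below 0.006 m and angle between each of spare_60, spare_80, fitted_140a, fitted_140b, fitted_60, fitted_80's own z axis and vertical below 0.05 rad and linear speed of each of spare_60, spare_80 below 0.02 m/s and z of spare_80 in the frame of fitted_60 between 0.057 and 0.063 m and horizontal distance between spare_80 and fitted_60 below 0.006 m and distance of each of fitted_140a, fitted_140b, fitted_60, fitted_80 from where it was at the start of the episode below 0.015 m and distance of each of spare_100, carton, roll, parcel from where it was at the start of the episode below 0.04 m and angle between each of spare_100, carton, roll, parcel's own z axis and vertical below 0.1 rad); the robot touches nothing.
It fails at once if a sleeve already fitted is lifted or moved by more than 15 mm (distance of any of fitted_140a, fitted_140b, fitted_60, fitted_80 from where it was at the start of the episode above 0.015 m).
It fails at once if the third spare (100 mm) or a bystander (carton, film roll, parcel) is moved by more than 40 mm or tipped over (distance of any of spare_100, carton, roll, parcel from where it was at the start of the episode above 0.04 m or angle between any of spare_100, carton, roll, parcel's own z axis and vertical above 0.4 rad).
It fails at once if a spare sleeve drops down a post (faster than 0.5 m/s) ((horizontal distance between spare_60 and fitted_80 below 0.02 m and height (world z) of spare_60 below 0.165 m and linear speed of spare_60 above 0.5 m/s) or (horizontal distance between spare_80 and fitted_60 below 0.02 m and height (world z) of spare_80 below 0.165 m and linear speed of spare_80 above 0.5 m/s)).
It also fails if it takes over 67 s, if anything falls off the work surface, if the arm or the gripper's body presses on something with over 40 N, if the wrist force passes 120 N, or if a joint passes its speed limit or range.

ROBOT

A 6-joint arm with a two-finger parallel gripper is mounted at the origin on the work surface. World frame = base frame: x ahead of the robot, y to its left, z up, the work surface at z = 0. Lengths are in m, angles in rad, forces in N, time in s.
With the tool pointing down it reaches from about 0.275 to 0.85 m from the base axis. Payload 19 kg.
Tool frame: the origin (TCP) lies at the centre of the arm's flange, where the gripper is bolted on; the fingertips stand 173 mm ahead of it and the grasp point (between the pads) lies arm.pinch_z ahead of it (arm.pinch_z is the distance from the TCP to the grasp point, in m); z points along the fingers, y is the line along which they close (so a half turn about z gives the same grasp; the last joint's range is limited). The gripper opens to 85 mm and grips with 20 to 120 N. Pads are 22 mm wide; open, the fingers measure 114 mm over their backs; the gripper's body (76 mm by 85 mm) begins 54 mm behind the grasp point. The pads swing forward as they close: fully open they stand 13 mm farther back than shut.
Start: joints at [-0.134, 0.15, 1.437, -0, 1.554, -0.134], TCP at [0.575, -0, 0.405] pointing down, gripper open.
Joint ranges: [-2.8, 2.8], [-0.68, 2.1], [0.12, 2.68], [-1.39, 4.53], [0.16, 2.79], [-2.81, 2.81]. Speed limits (rad/s): [1.89, 1.89, 2.22, 3.01, 3.01, 3.01].

INTERFACE

Orientations are given as a unit quaternion [w, x, y, z].
In Python, from plant import arm, get_image, camera_model, job, search_frame, tip_of gives the robot as it stands.
- The arm moves only by the tool send_rows, never from a script. Its argument "deltas" is text: rows parted by semicolons, each of 5 numbers parted by spaces: the closure, from -1 (fully open) to 1 (shut), then the shift along the tool's x, y, z as a fraction of full scale, then the turn about the tool's z as a fraction of full scale. A call has 1 to 5 rows; each row shifts and turns the commanded pose from where the row before left it, along the tool's axes as they then stand; what a row does not reach is not made up. Full scale, the value 1, is 0.03 m for a shift and 0.1 rad for a turn. A row lasts 1/10 s, in which the tool goes at most 50 mm and 8.59 degrees, less where a joint would pass 70% of its speed; a pose out of reach is approached as far as the arm can. A call with a number of a shift or a turn outside -1 to 1 is refused whole. A call with a gripper value outside its range is refused whole. The fingers move at their own pace and stop on an object; "grip_force" is the grip in N (left out, the last holds). Time passes only in rows, so rows that do not move let the fingers close. It gives the time, the measured TCP pose, the force, the opening and the grip force at its end, in the units of the state.
- arm.sense(): the state, without advancing time (a new reading comes with each control period).
- get_image(name): name is "scene" or "side" or "wrist"; returns (picture, depth): 400x640x3 uint8, red, green, blue; 400x640 float32, m along the optical axis (not along the pixel's ray), 0 where there is no reading.
- camera_model(name): a dict with "fx", "fy", "cx", "cy" (pixels), "rvec" (rotation vector, rad) and "tvec" (3), from world to camera coordinates, as OpenCV has them; the wrist camera has in their place "T_tool_cam" (4x4, takes a point from camera to tool coordinates, whose origin is the TCP and whose axes are the flange's). Camera axes: x right, y down, z forward; pixel columns grow to the right and rows downward; lengths in m; the calibration is good to about 2 mm. A picture is of the moment at which its call begins: read the wrist's pose just before it. camera_model takes no time and is no camera call.
- job.close_job(): hands the job in; it is judged then, once.
Trained networks look in the newest picture that a camera, given by its name, has taken for a name from the list of things; names that differ only in an ending like _2 or _b are one class to them, and where a whole thing is asked for, a point or a joint stands for the part that bears it (a point fixed in the world has none). Each returns a list of dicts, best first, with "p" (0 to 1); they miss things now and then, are a little off and sometimes report something else, mostly with a low value. They report only what shows in the picture. A call takes as long as a camera call. They do not tell look-alikes from the thing itself.
- search_frame(camera, thing): "location" ([x, y, z] in m, in the coordinates of the camera as it stood for that picture, good to about 4 mm: the middle of the surface that is visible of it).
- tip_of(camera, thing): "location" ([x, y, z] in m, in the coordinates of the camera as it stood for that picture, good to about 4 mm: a listed point, or the origin of a listed thing).
The state is a dict: "time": time; "joint_positions": joint angles; "joint_vel": joint speeds; "tau": joint torques, N m; "tcp_pos": TCP position; "eef_rot": TCP orientation; "contact_force": force on the tool from outside, world axes, zero at the start; "torque": the same for the moment, N m; "grip_width": finger opening in m; "gripper_force": force on a finger pad.
Only numpy, scipy, OpenCV 4.12 (cv2) and the standard library are available. Lean on these libraries where they do the work, as an engineer would, in place of code of your own. Each camera call takes 0.05 s, during which the arm holds its last target. There are 200 camera calls.

## Working session

There is one attempt and no reset: what is moved stays moved. The work goes in short steps, Python scripts to look and compute and a tool call to move; the robot and the scene stay as the last step left them, time stands still between calls to the robot, and variables do not carry over. Pictures are saved under pics/ and viewed, at most 10 in all, crops included, and the job is handed in when it is done.

Besides the shell and the picture viewer there is one more tool, called after "Emit:" as name(argument=value, ...), one argument or row to a line, values as JSON. send_rows: Moves the arm, as the interface text tells. Shift numbers are shares of 0.03 m and turn numbers shares of 0.1 rad, none past 1 either way. Its arguments: {"type":"object","properties":{"deltas":{"type":"string"},"grip_force":{"type":"number"}},"required":["deltas"]}

```bash
mkdir -p pics; ls
cat > h.py <<'E'
import numpy as np, cv2
from scipy.spatial.transform import Rotation as R
from plant import arm,get_image,camera_model,job,search_frame,tip_of
def T_wc(name):
    m=camera_model(name); T=np.eye(4)
    if 'rvec' in m:
        Rm=cv2.Rodrigues(np.array(m['rvec'],float))[0]; T[:3,:3]=Rm.T; T[:3,3]=-Rm.T@np.ravel(m['tvec'])
    else:
        s=arm.sense(); q=s['eef_rot']; W=np.eye(4); W[:3,:3]=R.from_quat([q[1],q[2],q[3],q[0]]).as_matrix(); W[:3,3]=s['tcp_pos']
        T=W@np.array(m['T_tool_cam'])
    return T
def cloud(name):
    m=camera_model(name); T=T_wc(name); im,d=get_image(name)
    v,u=np.mgrid[:400,:640]; P=np.stack([(u-m['cx'])/m['fx']*d,(v-m['cy'])/m['fy']*d,d],-1)
    return im,d,P@T[:3,:3].T+T[:3,3],T
E
python3 - <<'E'
from h import *
s=arm.sense(); print(arm.pinch_z,{k:np.round(v,4) for k,v in s.items()})
for n in ['scene','side']:
    im,d,P,T=cloud(n); cv2.imwrite(f'pics/{n}0.png',im[:,:,::-1]); np.savez(f'{n}0.npz',P=P,im=im,d=d)
    for t in ['post_a','post_b','post_c','post_d','fitted_140a','fitted_60','fitted_80','spare_60','spare_80','spare_100','carton','tray','board']:
        for r in tip_of(n,t)[:4]:
            print(n,t,round(r['p'],2),np.round(T[:3,:3]@np.array(r['location'])+T[:3,3],3))
E
```

```text
pics
0.1547 {'time': np.float64(0.0), 'joint_positions': array([-0.134 ,  0.1509,  1.438 , -0.    ,  1.5538, -0.134 ]), 'joint_vel': array([ 0.0013, -0.0008,  0.0008,  0.0008,  0.001 , -0.0012]), 'tau': array([ 1.00000e-04, -7.13061e+01, -5.70859e+01, -2.00000e-04,
        9.10000e-03,  2.00000e-04]), 'tcp_pos': array([ 0.575 , -0.    ,  0.4041]), 'eef_rot': array([-5.000e-04,  7.071e-01,  7.071e-01, -3.000e-04]), 'contact_force': array([-0.7138, -0.9377,  0.2102]), 'torque': array([ 0.0049,  0.0289, -0.0139]), 'gripper_force': np.float64(0.0), 'grip_width': np.float64(0.0857)}
scene post_a 0.98 [ 0.5   -0.122  0.175]
scene post_a 0.96 [ 0.496 -0.274  0.175]
scene post_a 0.68 [ 0.61  -0.274  0.17 ]
scene post_b 0.98 [ 0.5   -0.122  0.175]
scene post_b 0.96 [ 0.496 -0.274  0.175]
scene post_b 0.68 [ 0.61  -0.274  0.17 ]
scene post_c 0.98 [ 0.5   -0.122  0.175]
scene post_c 0.96 [ 0.496 -0.274  0.175]
scene post_c 0.68 [ 0.61  -0.274  0.17 ]
scene post_d 0.98 [ 0.5   -0.122  0.175]
scene post_d 0.96 [ 0.496 -0.274  0.175]
scene post_d 0.68 [ 0.61  -0.274  0.17 ]
scene fitted_140a 0.81 
[... 1782 characters left out ...]
0.734 -0.136 -0.002]
side fitted_60 0.67 [ 0.499 -0.267  0.017]
side fitted_60 0.64 [ 0.614 -0.123  0.02 ]
side fitted_80 0.89 [ 0.734 -0.136 -0.002]
side fitted_80 0.67 [ 0.499 -0.267  0.017]
side fitted_80 0.64 [ 0.614 -0.123  0.02 ]
side spare_60 0.93 [0.56  0.116 0.008]
side spare_60 0.84 [0.471 0.244 0.001]
side spare_60 0.64 [0.438 0.143 0.001]
side spare_80 0.93 [0.56  0.116 0.008]
side spare_80 0.84 [0.471 0.244 0.001]
side spare_80 0.64 [0.438 0.143 0.001]
side spare_100 0.93 [0.56  0.116 0.008]
side spare_100 0.84 [0.471 0.244 0.001]
side spare_100 0.64 [0.438 0.143 0.001]
side carton 0.67 [0.576 0.211 0.004]
side tray 0.85 [0.511 0.178 0.004]
side board 0.93 [ 0.558 -0.201  0.001]
```

View pics/scene0.png

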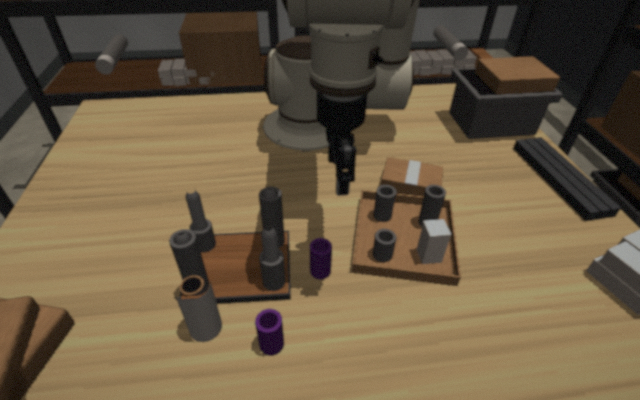

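```bash
cat > fit.py <<'E'
from h import *
from scipy.optimize import least_squares
def circ(p,r=None):
    c0=p.mean(0)
    if r: return least_squares(lambda x:np.hypot(*(p-x[:2]).T)-r,c0,loss='soft_l1',f_scale=.001).x
def ana(files):
    D=[np.load(f)for f in files]
    P=np.concatenate([d['P'][d['d']>0] for d in D]); src=np.concatenate([np.full((d['d']>0).sum(),i) for i,d in enumerate(D)])
    for nm,c in dict(s1=(.558,.112),s2=(.436,.142),s3=(.472,.245),carton=(.575,.212),p1=(.5,-.122),p2=(.497,-.272),p3=(.609,-.274),p4=(.617,-.123),purp=(.735,-.136),x=(.585,-.031)).items():
        for i in range(len(D)):
            m=(np.hypot(*(P[:,:2]-c).T)<.036)&(src==i)&(P[:,2]>.035)&(P[:,2]<.3)
            if m.sum()<30: continue
            q=P[m]; h=np.histogram(q[:,2],np.arange(.03,.3,.004)); pk=[(round(float(h[1][k]),3),int(h[0][k])) for k in np.argsort(-h[0])[:4]]
            w=q[q[:,2]<.06]; 
            f=circ(w[:,:2],.023) if len(w)>30 else None
            print(nm,files[i],len(q),'max',np.percentile(q[:,2],99.5).round(3),pk,'cyl',f if f is None else f.round(4))
E
python3 -c "
from fit import *
ana(['scene0.npz','side0.npz'])"
```

```text
s1 scene0.npz 450 max 0.065 [(0.062, 107), (0.058, 80), (0.054, 56), (0.038, 54)] cyl [0.559  0.1105]
s1 side0.npz 331 max 0.066 [(0.062, 79), (0.058, 63), (0.054, 53), (0.046, 39)] cyl [0.56   0.1147]
s2 scene0.npz 493 max 0.084 [(0.082, 80), (0.078, 70), (0.07, 44), (0.074, 44)] cyl [0.4373 0.1403]
s2 side0.npz 538 max 0.085 [(0.082, 90), (0.078, 74), (0.07, 50), (0.074, 49)] cyl [0.4395 0.1423]
s3 scene0.npz 671 max 0.104 [(0.102, 89), (0.098, 74), (0.094, 54), (0.082, 43)] cyl [0.4716 0.2419]
s3 side0.npz 830 max 0.105 [(0.102, 125), (0.098, 79), (0.086, 57), (0.094, 57)] cyl [0.474  0.2439]
carton scene0.npz 902 max 0.095 [(0.09, 301), (0.094, 57), (0.082, 44), (0.074, 43)] cyl [0.5754 0.2095]
carton side0.npz 807 max 0.096 [(0.09, 231), (0.094, 70), (0.074, 41), (0.042, 41)] cyl [0.5738 0.2159]
p1 scene0.npz 1028 max 0.171 [(0.154, 172), (0.158, 44), (0.15, 42), (0.142, 41)] cyl [ 0.5037 -0.1223]
p1 side0.npz 809 max 0.171 [(0.154, 65), (0.086, 27), (0.158, 27), (0.078, 26)] cyl [ 0.5056 -0.12  ]
p2 scene0.npz 902 max 0.171 [(0.074, 117), (0.078, 39), (0.158, 33), (0.162, 31)] 
[... 248 characters left out ...]
 0.171 [(0.154, 45), (0.122, 26), (0.13, 23), (0.138, 22)] cyl [ 0.6079 -0.275 ]
p4 scene0.npz 1110 max 0.171 [(0.094, 153), (0.098, 48), (0.086, 39), (0.158, 37)] cyl [ 0.6131 -0.1273]
p4 side0.npz 624 max 0.171 [(0.094, 51), (0.098, 27), (0.046, 26), (0.054, 24)] cyl [ 0.6156 -0.1253]
purp scene0.npz 853 max 0.081 [(0.078, 230), (0.074, 108), (0.058, 59), (0.062, 58)] cyl [ 0.7379 -0.1373]
purp side0.npz 332 max 0.081 [(0.074, 51), (0.078, 45), (0.066, 38), (0.07, 32)] cyl [ 0.7386 -0.1357]
x scene0.npz 627 max 0.293 [(0.078, 141), (0.074, 82), (0.066, 56), (0.058, 49)] cyl [ 0.5835 -0.0299]
x side0.npz 388 max 0.082 [(0.078, 68), (0.074, 44), (0.066, 41), (0.07, 40)] cyl [ 0.585  -0.0275]
```

View pics/side0.png

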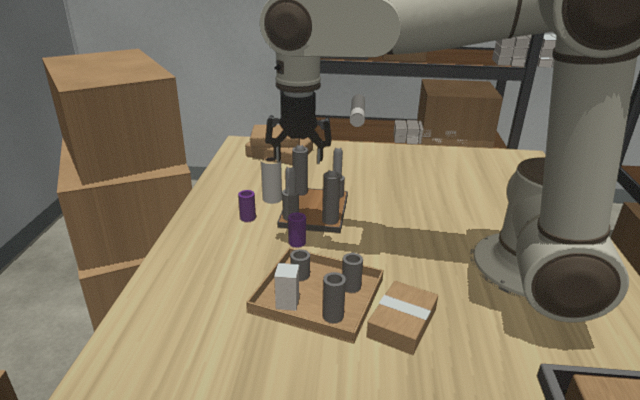

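Both views agree. The tray holds the 60 spare at about (.559, .113), the 80 at (.438, .141) and the 100 at (.473, .243). Scene pixels are (385,245), (385,200) and (432,203), with the carton at (433,242).

On the board, the fitted 80 is on the post at (.614, -.125), scene pixel (272,270). The fitted 60 is at (.498, -.270), pixel (202,235). The purple look-alikes at (320,258) and (270,330) are not on posts. I'll move above the 60 spare.

Emit:
send_rows(
  deltas="-1 1 -0.15 0 0; -1 1 -0.15 0 0; -1 1 -0.15 0 0; -1 0.75 -0.1 0 0; -1 0 0 0 0",
  grip_force=30,
)

```text
time: 1.9
tcp_pos: [0.558, 0.1147, 0.4048]
eef_rot: [-0.0, 0.706, 0.708, 0.0]
contact_force: [0.2, -0.4, -0.7]
grip_width: 0.0853
gripper_force: 0.0
```

```bash
cat >> h.py <<'E'
def toppos(P,c,z,rad=.04,tol=.004,r=.023):
    """centre of an upright tube from its rim ring at height z: fit by area-extent circle"""
    m=(np.hypot(P[...,0]-c[0],P[...,1]-c[1])<rad)&(abs(P[...,2]-z)<tol)
    q=P[m][:,:2]
    if len(q)<20: return None,len(q)
    (cx,cy),rr=cv2.minEnclosingCircle(q.astype(np.float32))
    return np.round([cx,cy,rr,np.median(P[m][:,2])],4),len(q)
E
python3 - <<'E'
from h import *
im,d,P,T=cloud('wrist'); cv2.imwrite('pics/w1.png',im[:,:,::-1]); print(T.round(3), arm.sense()['tcp_pos'])
print(toppos(P,(.559,.113),.064),toppos(P,(.438,.141),.084))
for r in tip_of('wrist','spare_60'): print(r['p'],T[:3,:3]@r['location']+T[:3,3])
E
```

```text
[[ 1.     0.003  0.001  0.557]
 [ 0.003 -0.962 -0.272  0.184]
 [-0.     0.272 -0.962  0.374]
 [ 0.     0.     0.     1.   ]] [0.5582813  0.1134758  0.40471076]
(array([0.5565, 0.1123, 0.0229, 0.064 ]), 892) (array([0.4369, 0.1419, 0.0232, 0.084 ]), 1143)
0.91 [0.55583606 0.11256038 0.00504849]
0.79 [0.46757385 0.24635211 0.00370775]
0.59 [0.43703377 0.14216095 0.00646741]
```

View pics/w1.png

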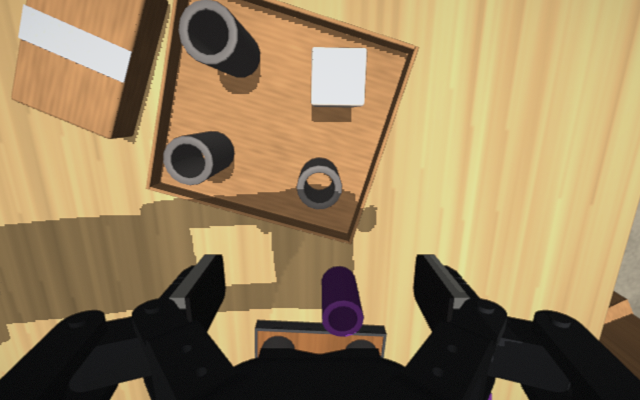

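The wrist view shows the 60 spare at (320,185), near the rotated tray's right wall, about 50 mm away. I'll pre-close the fingers and keep the tips above the 30 mm wall.

Emit:
send_rows(
  deltas="-0.46 0 -0.07 1 0; -0.46 0 0 1 0; -0.46 0 0 1 0; -0.46 0 0 1 0; -0.46 0 0 0.7 0",
)

```text
time: 2.5
tcp_pos: [0.5562, 0.1114, 0.2616]
eef_rot: [-0.001, 0.707, 0.707, -0.001]
contact_force: [-0.6, -0.6, 0.2]
grip_width: 0.0621
gripper_force: 0.0
```

Run:
```python
from h import *
im,d,P,T=cloud('wrist'); cv2.imwrite('pics/w2.png',im[:,:,::-1]); s=arm.sense(); print(s['tcp_pos'],s['grip_width'])
print(toppos(P,(.5565,.113),.064))
```

```text
[0.55566079 0.11130535 0.25877233] 0.06255131046784082
(array([0.557, 0.112, 0.023, 0.064]), 2737)
```

View pics/w2.png

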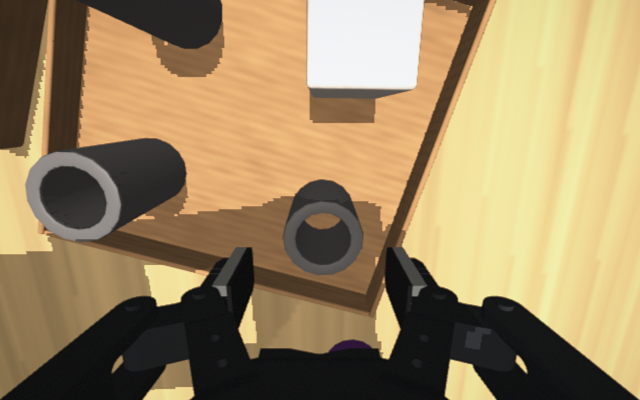

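The sleeve at (323,235) is centred between the pads. The right-hand finger will come down beside the wall, with its tip above the wall's top edge.

Emit:
send_rows(
  deltas="-0.46 0.02 0.02 1 0; -0.46 0 0 0.9 0; -0.46 0 0 0 0; -0.46 0 0 0 0; 0.3 0 0 0 0",
)

```text
time: 3.05
tcp_pos: [0.5576, 0.1128, 0.2086]
eef_rot: [0.001, 0.707, 0.707, 0.001]
contact_force: [1.0, 0.9, -0.1]
grip_width: 0.049
gripper_force: 0.0
```

Emit:
send_rows(
  deltas="0.3 0 0 0 0; 0.3 0 0 0 0; 0.3 0 0 0 0; 0.3 0 0 0 0; 0.3 0 0 0 0",
)

```text
time: 3.55
tcp_pos: [0.5575, 0.113, 0.2088]
eef_rot: [0.001, 0.707, 0.707, 0.001]
contact_force: [-0.3, -2.1, 6.2]
grip_width: 0.0457
gripper_force: 30.0
```

Emit:
send_rows(
  deltas="0.3 0 0 -0.5 0; 0.3 0 0 -1 0; 0.3 0 0 -1 0; 0.3 0 0 -1 0; 0.3 0 0 -1 0",
)

```text
time: 4.05
tcp_pos: [0.5566, 0.1131, 0.3451]
eef_rot: [0.001, 0.707, 0.707, 0.001]
contact_force: [0.5, 0.7, -1.4]
grip_width: 0.0457
gripper_force: 30.9
```

Emit:
send_rows(
  deltas="0.3 0 0 -1 0; 0.3 0 0 -1 0; 0.3 0 0 0 0; 0.3 0 0 0 0; 0.3 0 0 0 0",
)

```text
time: 4.55
tcp_pos: [0.5567, 0.113, 0.4016]
eef_rot: [-0.0, 0.707, 0.707, -0.0]
contact_force: [-0.1, 0.3, -0.5]
grip_width: 0.0457
gripper_force: 31.0
```

Run:
```python
from h import *
im,d,P,T=cloud('wrist'); cv2.imwrite('pics/w3.png',im[:,:,::-1]); s=arm.sense(); p=s['tcp_pos'];print(p,s['grip_width'],s['contact_force'])
print(toppos(P,p[:2],p[2]-.1435,tol=.006))
m=(np.hypot(P[...,0]-p[0],P[...,1]-p[1])<.045)&(P[...,2]>.15)&(P[...,2]<p[2]-.13); print(np.histogram(P[m][:,2],12))
```

```text
[0.55675693 0.11306283 0.40119157] 0.04571916654661579 [-0.15406142  0.44691829 -0.61524375]
(array([0.5556, 0.1197, 0.0367, 0.2567]), 6816)
(array([ 226,  411,  491,  572,  672,  785, 1150, 1437, 1647, 6024,  711,
       1027]), array([0.19628372, 0.20252363, 0.20876353, 0.21500344, 0.22124334,
       0.22748324, 0.23372315, 0.23996305, 0.24620295, 0.25244286,
       0.25868276, 0.26492266, 0.27116257]))
```

View pics/w3.png

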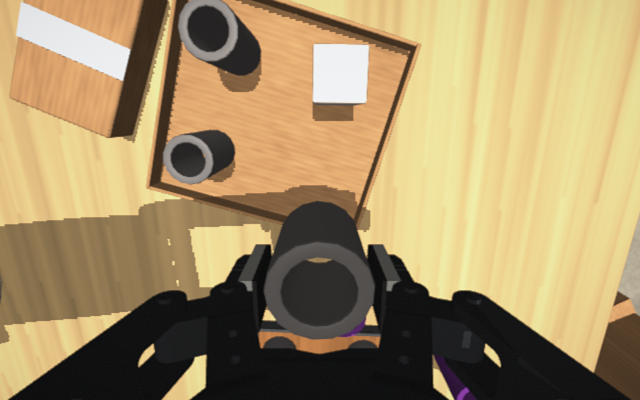

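The sleeve is upright in the grip, with its rim at (320,285). I'll carry it just past the fitted-80 post so the wrist camera can measure the post and the sleeve rim in the same picture.

Emit:
send_rows(
  deltas="0.3 -0.6 0.1 -0.1 0; 0.3 -1 0.2 0 0; 0.3 -1 0.2 0 0; 0.3 -1 0.2 0 0; 0.3 -1 0.2 0 0",
)

```text
time: 5.1
tcp_pos: [0.584, -0.0261, 0.4039]
eef_rot: [-0.001, 0.707, 0.707, -0.0]
contact_force: [0.4, 0.1, -0.4]
grip_width: 0.0457
gripper_force: 31.0
```

Emit:
send_rows(
  deltas="0.3 -1 0.2 0 0; 0.3 -1 0.2 0 0; 0.3 -1 0.2 0 0; 0.3 -1 0.2 0 0; 0.3 -1 0.2 0 0",
)

```text
time: 5.6
tcp_pos: [0.614, -0.1762, 0.4038]
eef_rot: [-0.001, 0.707, 0.707, -0.0]
contact_force: [-0.4, -0.5, -0.4]
grip_width: 0.0456
gripper_force: 31.0
```

Emit:
send_rows(
  deltas="0.3 -0.7 0 0 0; 0.3 -0.3 0 0 0; 0.3 0 0 0 0; 0.3 0 0 0 0; 0.3 0 0 0 0",
)

```text
time: 6.1
tcp_pos: [0.614, -0.2038, 0.4048]
eef_rot: [-0.0, 0.707, 0.707, 0.0]
contact_force: [0.5, 0.0, -0.7]
grip_width: 0.0457
gripper_force: 31.0
```

```bash
cat >> h.py <<'E'
from scipy.optimize import least_squares
def rim(P,c,z,rad,tol):
    m=(np.hypot(P[...,0]-c[0],P[...,1]-c[1])<rad)&(abs(P[...,2]-z)<tol)
    return P[m]
def ringfit(q):
    # annulus 15.5..23 mm: penalise points outside it
    f=lambda c:np.r_[np.maximum(np.hypot(*(q[:,:2]-c).T)-.023,0),np.maximum(.0155-np.hypot(*(q[:,:2]-c).T),0)]
    return least_squares(f,np.median(q[:,:2],0),loss='soft_l1',f_scale=.0005).x
def cylfit(q,r):
    f=lambda c:np.hypot(*(q[:,:2]-c).T)-r
    return least_squares(f,q[:,:2].mean(0),loss='soft_l1',f_scale=.001).x
def wristmeas(post,topz,fn=None):
    im,d,P,T=cloud('wrist'); s=arm.sense(); p=np.array(s['tcp_pos'])
    if fn: cv2.imwrite(fn,im[:,:,::-1])
    print('tcp',p.round(4),'w',round(float(s['grip_width']),4))
    # held sleeve rim: dominant height in the gap between pads
    q=P[(np.abs(P[...,0]-p[0])<.0222)&(np.abs(P[...,1]-p[1])<.03)&(P[...,2]>p[2]-.17)&(P[...,2]<p[2]-.12)]
    h=np.histogram(q[:,2],np.arange(p[2]-.17,p[2]-.12,.001)); z=h[1][h[0].argmax()]+.0005
    q=q[abs(q[:,2]-z)<.002]; print('held rim z',round(z-p[2],4),'ctr-tcp',(ringfit(q)-p[:2]).round(4),len(q),q[:,:2].min(0)-p[:2],q[:,:2].max(0)-p[:2])
    a=rim(P,post,.173,.02,.003); 
    if len(a)>15: print('tip z',np.median(a[:,2]).round(4),'minEnc',cv2.minEnclosingCircle(a[:,:2].astype(np.float32)),len(a))
    b=P[(np.hypot(P[...,0]-post[0],P[...,1]-post[1])<.02)&(P[...,2]>topz+.008)&(P[...,2]<.155)]
    if len(b)>30: print('post cyl',cylfit(b,.014).round(4),len(b))
    a=rim(P,post,topz,.032,.003)
    if len(a)>30: print('fitted rim',ringfit(a).round(4),len(a))
    return P,T
E
python3 - <<'E'
from h import *
P,T=wristmeas((.614,-.125),.098,'pics/w4.png')
for r in tip_of('wrist','post_a')[:4]: print(r['p'],T[:3,:3]@r['location']+T[:3,3])
E
```

```text
tcp [ 0.614  -0.2039  0.4049] w 0.0461
held rim z -0.1445 ctr-tcp [-0.0006 -0.0006] 4718 [-0.02219332 -0.02379145] [0.02219481 0.02202425]
tip z 0.1716 minEnc ((0.6125152707099915, -0.12620161473751068), 0.009790153242647648) 195
fitted rim [ 0.6126 -0.126 ] 938
0.71 [ 0.49502208 -0.26848598  0.17237807]
0.67 [ 0.50673162 -0.12101543  0.17038448]
0.61 [ 0.60975483 -0.13266795  0.17069574]
```

View pics/w4.png

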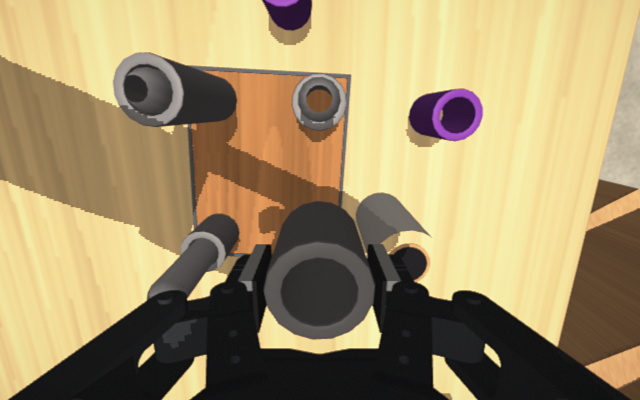

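The wrist view shows the fitted-80 post at (320,100) with an odd orange disc in its middle. I'll check its depth before relying on it.

Run:
```python
from h import *
im,d,P,T=cloud('wrist')
for v in range(66,136,6): print(v,[f"{P[v,u,2]*1000:.0f}" for u in range(284,358,6)], im[v,320])
m=(P[...,2]>.150)&(P[...,2]<.175)&(np.hypot(P[...,0]-.613,P[...,1]+.126)<.03); q=P[m]; print(len(q))
for lo in np.arange(.150,.175,.003):
    a=q[(q[:,2]>=lo)&(q[:,2]<lo+.003)]
    if len(a)>5: print(lo.round(3),len(a),a[:,:2].min(0).round(4),a[:,:2].max(0).round(4))
```

```text
66 ['-1', '-1', '0', '-0', '2', '0', '1', '1', '1', '-0', '0', '0', '1'] [246 226 157]
72 ['19', '19', '19', '18', '18', '19', '17', '1', '1', '-0', '1', '0', '-1'] [187 165 131]
78 ['18', '20', '18', '97', '98', '162', '164', '161', '99', '18', '18', '19', '0'] [103  99  97]
84 ['19', '19', '18', '159', '168', '172', '172', '170', '162', '98', '17', '-0', '1'] [102  98  97]
90 ['18', '19', '99', '165', '55', '19', '19', '31', '170', '160', '19', '-1', '-1'] [117  79  48]
96 ['18', '17', '99', '168', '18', '19', '19', '16', '172', '163', '99', '-1', '0'] [119  79  47]
102 ['18', '18', '98', '168', '19', '18', '17', '19', '171', '162', '97', '1', '2'] [120  80  48]
108 ['18', '18', '98', '164', '172', '19', '374', '17', '168', '98', '98', '-1', '-0'] [120  80  48]
114 ['18', '19', '99', '98', '166', '169', '170', '167', '160', '99', '18', '1', '-0'] [88 86 83]
120 ['17', '18', '18', '99', '98', '159', '161', '98', '98', '99', '18', '1', '0'] [63 61 59]
126 ['17', '18', '18', '19', '97', '98', '99', '98', '19', '20', '19', '1', '-0'] [100  97  94]
132 ['19', '17', '17', '19', '18', '20', '18', '19', '20', '18', '17', '2', '0'] [125  84  49]
949
0.156 11 [ 0.599 -0.14 ] [ 0.626  -0.1124]
0.159 181 [ 0.599 -0.14 ] [ 0.626  -0.1125]
0.162 218 [ 0.5998 -0.1387] [ 0.6252 -0.1133]
0.165 211 [ 0.6012 -0.1374] [ 0.6244 -0.1148]
0.168 177 [ 0.602  -0.1361] [ 0.623  -0.1163]
0.171 150 [ 0.6034 -0.1349] [ 0.6216 -0.1171]
```

It is the open-ended taper shell: its rings are centred at (.6125, -.1262), and the rim below agrees. I'll move over it and start lowering.

Emit:
send_rows(
  deltas="0.3 0.7 -0.03 0 0; 0.3 1 0 0 0; 0.3 0.91 0 0 0; 0.3 0 0 0 0; 0.3 0 0 0 0",
)

```text
time: 6.75
tcp_pos: [0.613, -0.1255, 0.4049]
eef_rot: [0.0, 0.707, 0.708, 0.0]
contact_force: [-0.2, -0.0, -0.4]
grip_width: 0.0458
gripper_force: 31.0
```

Emit:
send_rows(
  deltas="0.3 0 0 0.5 0; 0.3 0 0 0.3 0; 0.3 0 0 0.2 0; 0.3 0 0 0.15 0; 0.3 0 0 0 0",
)

```text
time: 7.25
tcp_pos: [0.613, -0.1269, 0.3693]
eef_rot: [-0.001, 0.707, 0.707, -0.0]
contact_force: [-0.2, -0.4, -0.4]
grip_width: 0.0456
gripper_force: 31.0
```

Emit:
send_rows(
  deltas="0.3 0 0 0.2 0; 0.3 0 0 0.2 0; 0.3 0 0 0.2 0; 0.3 0 0 0.2 0; 0.3 0 0 0 0",
)

```text
time: 7.75
tcp_pos: [0.613, -0.1266, 0.345]
eef_rot: [-0.001, 0.707, 0.707, -0.0]
contact_force: [-0.5, 0.7, -1.0]
grip_width: 0.0459
gripper_force: 30.9
```

Emit:
send_rows(
  deltas="0.3 0 0 0.3 0; 0.3 0 0 0.4 0; 0.3 0 0 0.3 0; 0.3 0 0 0.2 0; 0.3 0 0 0 0",
)

```text
time: 8.25
tcp_pos: [0.613, -0.1265, 0.3089]
eef_rot: [-0.001, 0.707, 0.707, -0.0]
contact_force: [1.2, 1.0, -1.1]
grip_width: 0.0455
gripper_force: 31.0
```

Emit:
send_rows(
  deltas="0.3 0 0 0.05 0; 0.3 0 0 0.05 0; 0.3 0 0 0 0; 0.3 0 0 0 0; 0.3 0 0 0 0",
)

```text
time: 8.75
tcp_pos: [0.6131, -0.1266, 0.3073]
eef_rot: [0.0, 0.707, 0.707, -0.0]
contact_force: [0.6, 0.9, -1.0]
grip_width: 0.0458
gripper_force: 31.0
```

Emit:
send_rows(
  deltas="0.3 0 0 0.05 0; 0.3 0 0 0.05 0; 0.3 0 0 0 0; 0.3 0 0 0 0; 0.3 0 0 0 0",
)

```text
time: 9.25
tcp_pos: [0.6131, -0.1266, 0.3042]
eef_rot: [-0.0, 0.707, 0.707, -0.0]
contact_force: [-0.5, 1.9, -0.3]
grip_width: 0.0457
gripper_force: 31.0
```

Emit:
send_rows(
  deltas="0.3 0 0 0.05 0; 0.3 0 0 0.03 0; 0.3 0 0 0 0; 0.3 0 0 0 0; 0.3 0 0 0 0",
)

```text
time: 9.75
tcp_pos: [0.6131, -0.1266, 0.3028]
eef_rot: [0.001, 0.707, 0.707, 0.0]
contact_force: [-2.2, 1.8, 9.5]
grip_width: 0.0458
gripper_force: 31.9
```

Seated: there's contact at the expected height. I'll release and rise.

Emit:
send_rows(
  deltas="0.3 0 0 0.03 0; -0.3 0 0 0 0; -0.4 0 0 0 0; -0.4 0 0 0 0; -0.4 0 0 0 0",
)

```text
time: 10.25
tcp_pos: [0.6131, -0.1267, 0.3006]
eef_rot: [-0.0, 0.707, 0.707, -0.0]
contact_force: [-0.8, 0.3, -0.2]
grip_width: 0.06
gripper_force: 0.0
```

Emit:
send_rows(
  deltas="-0.4 0 0 -0.3 0; -0.4 0 0 -0.7 0; -0.4 0 0 -1 0; -0.4 0 0 -1 0; -0.4 0 0 -0.5 0",
)

```text
time: 10.75
tcp_pos: [0.613, -0.1266, 0.4093]
eef_rot: [0.002, 0.707, 0.707, 0.001]
contact_force: [0.8, 0.3, 0.4]
grip_width: 0.0599
gripper_force: 0.0
```

Run:
```python
from h import *
for n in ['scene','wrist']:
    im,d,P,T=cloud(n); 
    for c,z in (((.6125,-.1262),.158),((.498,-.27),.078)):
        a=rim(P,c,z,.032,.003); print(n,z,len(a), ringfit(a).round(4) if len(a)>30 else '', np.median(a[:,2]) if len(a) else '')
```

```text
scene 0.158 252 [ 0.6118 -0.1283] 0.15690020225219437
scene 0.078 126 [ 0.4943 -0.2721] 0.07685242452098007
wrist 0.158 1758 [ 0.612 -0.128] 0.1580549728510066
wrist 0.078 0
```

The first sleeve is home, with its rim at z=.158. Next is the 80 spare.

Emit:
send_rows(
  deltas="-0.4 1 -0.65 0 0; -0.4 1 -0.65 0 0; -0.4 1 -0.65 0 0; -0.4 1 -0.65 0 0; -0.4 1 -0.65 0 0",
)

```text
time: 11.35
tcp_pos: [0.5145, 0.0244, 0.4045]
eef_rot: [-0.001, 0.707, 0.707, -0.001]
contact_force: [0.6, -0.0, -0.2]
grip_width: 0.0598
gripper_force: 0.0
```

Emit:
send_rows(
  deltas="-0.4 1 -0.65 0 0; -0.4 1 -0.65 0 0; -0.4 1 -0.65 0.4 0; -0.4 0.95 -0.67 0.4 0; -0.4 0 0 0.2 0",
)

```text
time: 11.85
tcp_pos: [0.4348, 0.1442, 0.3741]
eef_rot: [-0.001, 0.706, 0.708, -0.001]
contact_force: [1.0, -0.8, -0.0]
grip_width: 0.0602
gripper_force: 0.0
```

Emit:
send_rows(
  deltas="-0.4 0 0 1 0; -0.4 0 0 1 0; -0.4 0 0 1 0; -0.4 0 0 0 0; -0.4 0 0 0 0",
)

```text
time: 12.35
tcp_pos: [0.4371, 0.1417, 0.286]
eef_rot: [-0.0, 0.707, 0.707, -0.001]
contact_force: [0.4, 0.0, 0.4]
grip_width: 0.0597
gripper_force: 0.0
```

Run:
```python
from h import *
im,d,P,T=cloud('wrist'); s=arm.sense(); print(s['tcp_pos'],s['grip_width'])
a=rim(P,(.437,.142),.084,.032,.003); print(ringfit(a),np.median(a[:,2]),len(a),toppos(P,(.437,.142),.084))
```

```text
[0.43737827 0.14175269 0.28688437] 0.059681455908084255
[0.43673334 0.14176767] 0.0840215446670812 2540 (array([0.4368, 0.1416, 0.0231, 0.084 ]), 2628)
```

Emit:
send_rows(
  deltas="-0.4 0 -0.02 0.8 0; -0.4 0 0 0.7 0; -0.4 0 0 0.5 0; -0.4 0 0 0 0; -0.4 0 0 0 0",
)

```text
time: 12.9
tcp_pos: [0.4369, 0.1419, 0.2273]
eef_rot: [0.0, 0.707, 0.707, 0.001]
contact_force: [0.1, -0.8, 0.5]
grip_width: 0.0599
gripper_force: 0.0
```

Emit:
send_rows(
  deltas="0.3 0 0 0 0; 0.3 0 0 0 0; 0.3 0 0 0 0; 0.3 0 0 0 0; 0.3 0 0 0 0",
)

```text
time: 13.4
tcp_pos: [0.4369, 0.1419, 0.2275]
eef_rot: [0.001, 0.707, 0.707, 0.001]
contact_force: [-0.2, -0.7, 9.3]
grip_width: 0.045
gripper_force: 29.4
```

Emit:
send_rows(
  deltas="0.3 0 0 0 0; 0.3 0 0 -0.5 0; 0.3 0 0 -1 0; 0.3 0 0 -1 0; 0.3 0 0 -1 0",
)

```text
time: 13.9
tcp_pos: [0.4362, 0.1419, 0.333]
eef_rot: [0.0, 0.707, 0.707, 0.0]
contact_force: [0.1, -0.4, -2.0]
grip_width: 0.0447
gripper_force: 31.3
```

Emit:
send_rows(
  deltas="0.3 0 0 -1 0; 0.3 0 0 -1 0; 0.3 0 0 -1 0; 0.3 0 0 0 0; 0.3 0 0 0 0",
)

```text
time: 14.4
tcp_pos: [0.4362, 0.1419, 0.4215]
eef_rot: [0.0, 0.707, 0.707, 0.001]
contact_force: [-0.0, 0.7, -2.8]
grip_width: 0.0451
gripper_force: 31.4
```

Emit:
send_rows(
  deltas="0.3 -0.6 0 -0.15 0; 0.3 -1 0.12 0 0; 0.3 -1 0.12 0 0; 0.3 -1 0.12 0 0; 0.3 -1 0.12 0 0",
)

```text
time: 14.9
tcp_pos: [0.4506, 0.0027, 0.4244]
eef_rot: [-0.001, 0.707, 0.707, -0.0]
contact_force: [0.4, 0.3, -0.6]
grip_width: 0.0449
gripper_force: 31.3
```

Emit:
send_rows(
  deltas="0.3 -1 0.12 0 0; 0.3 -1 0.12 0 0; 0.3 -1 0.12 0 0; 0.3 -1 0.12 0 0; 0.3 -1 0.12 0 0",
)

```text
time: 15.4
tcp_pos: [0.4686, -0.1474, 0.4243]
eef_rot: [-0.001, 0.707, 0.707, -0.0]
contact_force: [-0.0, -0.6, -1.6]
grip_width: 0.0453
gripper_force: 31.3
```

Emit:
send_rows(
  deltas="0.3 -1 0.12 0 0; 0.3 -1 0.12 0 0; 0.3 -1 0.12 0 0; 0.3 -1 0.12 0 0; 0.3 -1 0.12 0 0",
)

```text
time: 15.9
tcp_pos: [0.4867, -0.2973, 0.4241]
eef_rot: [-0.001, 0.707, 0.707, -0.0]
contact_force: [-0.5, 0.5, -1.3]
grip_width: 0.0449
gripper_force: 31.3
```

Emit:
send_rows(
  deltas="0.3 -1 0.12 0 0; 0.3 -0.7 0.1 0 0; 0.3 -0.2 0 0 0; 0.3 0 0 0 0; 0.3 0 0 0 0",
)

```text
time: 16.4
tcp_pos: [0.4934, -0.3524, 0.4249]
eef_rot: [-0.0, 0.707, 0.707, 0.0]
contact_force: [-0.7, -0.0, -2.1]
grip_width: 0.0448
gripper_force: 31.3
```

Run:
```python
from h import *
P,T=wristmeas((.496,-.271),.078,'pics/w5.png')
m=(P[...,2]>.150)&(P[...,2]<.175)&(np.hypot(P[...,0]-.496,P[...,1]+.271)<.03); q=P[m]; print(len(q))
for lo in np.arange(.156,.175,.003):
    a=q[(q[:,2]>=lo)&(q[:,2]<lo+.003)]
    if len(a)>5: print(lo.round(3),len(a),((a[:,:2].min(0)+a[:,:2].max(0))/2).round(4),np.ptp(a[:,:2],axis=0).round(4))
a=rim(P,(.6125,-.127),.158,.032,.003); print('sp60',len(a), ringfit(a).round(4) if len(a)>30 else '')
```

```text
tcp [ 0.4934 -0.3522  0.4253] w 0.0453
held rim z -0.1435 ctr-tcp [-0.0007 -0.0002] 4866 [-0.02219374 -0.02292722] [0.02208711 0.02223653]
tip z 0.1716 minEnc ((0.4949631094932556, -0.2713719606399536), 0.009496621787548065) 176
fitted rim [ 0.4948 -0.2702] 613
809
0.156 6 [ 0.4932 -0.27  ] [0.023  0.0266]
0.159 171 [ 0.4951 -0.2704] [0.0266 0.0272]
0.162 188 [ 0.495  -0.2705] [0.0249 0.0255]
0.165 150 [ 0.4947 -0.2706] [0.0226 0.0226]
0.168 172 [ 0.495  -0.2705] [0.0202 0.0202]
0.171 116 [ 0.495  -0.2706] [0.0173 0.0176]
0.174 6 [ 0.4969 -0.2692] [0.0117 0.0129]
sp60 0
```

View pics/w5.png

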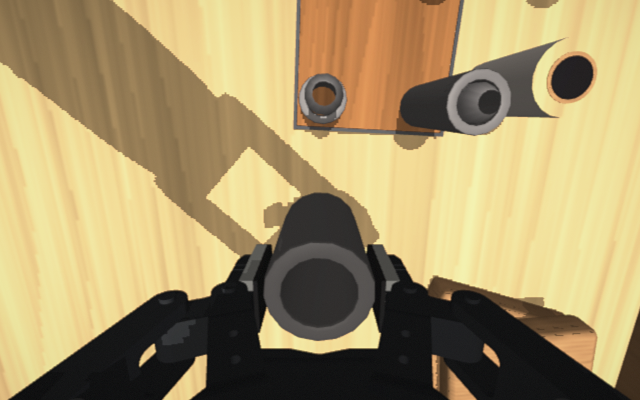

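The sleeve is straight in the grip at (320,290), and the fitted-60 post at (323,97) measures (.495, -.2705). I'll align and lower.

Emit:
send_rows(
  deltas="0.3 0.7 0.08 0 0; 0.3 1 0 0 0; 0.3 0.8 0 0 0; 0.3 0.21 0 0 0; 0.3 0 0 0 0",
)

```text
time: 16.95
tcp_pos: [0.4958, -0.2701, 0.4259]
eef_rot: [0.0, 0.706, 0.708, 0.0]
contact_force: [0.5, -0.3, -1.5]
grip_width: 0.0453
gripper_force: 31.3
```

Emit:
send_rows(
  deltas="0.3 0 0 0.5 0; 0.3 0 0 0.4 0; 0.3 0 0 0.2 0; 0.3 0 0 0.15 0; 0.3 0 0 0 0",
)

```text
time: 17.45
tcp_pos: [0.4957, -0.2721, 0.387]
eef_rot: [-0.001, 0.707, 0.707, -0.0]
contact_force: [-0.1, -0.0, -0.8]
grip_width: 0.0452
gripper_force: 31.3
```

Emit:
send_rows(
  deltas="0.3 0.03 0 0.2 0; 0.3 0 0 0.2 0; 0.3 0 0 0.2 0; 0.3 0 0 0.2 0; 0.3 0 0 0 0",
)

```text
time: 17.95
tcp_pos: [0.4957, -0.2709, 0.3629]
eef_rot: [-0.001, 0.707, 0.707, -0.0]
contact_force: [-0.1, 0.2, -1.3]
grip_width: 0.0453
gripper_force: 31.3
```

Emit:
send_rows(
  deltas="0.3 0 0 0.3 0; 0.3 0 0 0.4 0; 0.3 0 0 0.4 0; 0.3 0 0 0.2 0; 0.3 0 0 0 0",
)

```text
time: 18.45
tcp_pos: [0.4956, -0.2709, 0.3235]
eef_rot: [-0.001, 0.707, 0.707, -0.0]
contact_force: [0.0, 0.1, -0.6]
grip_width: 0.0448
gripper_force: 31.3
```

Emit:
send_rows(
  deltas="0.3 0 0 0.2 0; 0.3 0 0 0.2 0; 0.3 0 0 0.1 0; 0.3 0 0 0 0; 0.3 0 0 0 0",
)

```text
time: 18.95
tcp_pos: [0.4958, -0.2709, 0.31]
eef_rot: [0.0, 0.707, 0.707, -0.0]
contact_force: [-0.2, 0.5, -1.3]
grip_width: 0.0454
gripper_force: 31.3
```

Emit:
send_rows(
  deltas="0.3 0 0 0.06 0; 0.3 0 0 0.06 0; 0.3 0 0 0.03 0; 0.3 0 0 0 0; 0.3 0 0 0 0",
)

```text
time: 19.45
tcp_pos: [0.4958, -0.2709, 0.3054]
eef_rot: [-0.0, 0.707, 0.707, -0.0]
contact_force: [0.5, -0.2, -1.3]
grip_width: 0.045
gripper_force: 31.3
```

Emit:
send_rows(
  deltas="0.3 0 0 0.05 0; 0.3 0 0 0.05 0; 0.3 0 0 0 0; 0.3 0 0 0 0; 0.3 0 0 0 0",
)

```text
time: 19.95
tcp_pos: [0.4958, -0.2709, 0.3024]
eef_rot: [-0.0, 0.707, 0.707, -0.0]
contact_force: [-0.4, -0.4, -1.3]
grip_width: 0.0449
gripper_force: 31.3
```

Emit:
send_rows(
  deltas="0.3 0 0 0.03 0; 0.3 0 0 0.03 0; 0.3 0 0 0 0; 0.3 0 0 0 0; 0.3 0 0 0 0",
)

```text
time: 20.45
tcp_pos: [0.4958, -0.271, 0.3015]
eef_rot: [0.001, 0.707, 0.707, -0.0]
contact_force: [-2.1, 1.5, 9.5]
grip_width: 0.0453
gripper_force: 32.1
```

Seated. I'll release, rise, and then check.

Emit:
send_rows(
  deltas="0.3 0 0 0.03 0; -0.3 0 0 0 0; -0.4 0 0 0 0; -0.4 0 0 0 0; -0.4 0 0 0 0",
)

```text
time: 20.95
tcp_pos: [0.4958, -0.2709, 0.2995]
eef_rot: [-0.0, 0.707, 0.707, -0.0]
contact_force: [-0.4, -0.0, -0.1]
grip_width: 0.0595
gripper_force: 0.0
```

Emit:
send_rows(
  deltas="-0.4 0 0 -0.3 0; -0.4 0 0 -0.7 0; -0.4 0 0 -1 0; -0.4 0 0 -1 0; -0.4 0 0 -1 0",
)

```text
time: 21.45
tcp_pos: [0.4956, -0.2708, 0.4216]
eef_rot: [0.0, 0.707, 0.707, 0.0]
contact_force: [-0.1, -0.8, -0.2]
grip_width: 0.0598
gripper_force: 0.0
```

Emit:
send_rows(
  deltas="-0.4 -1 0 -0.5 0; -0.4 -1 0 0 0; -0.4 -0.5 0 0 0; -0.4 0 0 0 0; -0.4 0 0 0 0",
)

```text
time: 21.95
tcp_pos: [0.4958, -0.3456, 0.4344]
eef_rot: [-0.001, 0.707, 0.707, 0.0]
contact_force: [-0.6, 0.2, 0.3]
grip_width: 0.0597
gripper_force: 0.0
```

Run:
```python
from h import *
for n in ['scene','side','wrist']:
    im,d,P,T=cloud(n)
    if n=='scene': cv2.imwrite('pics/end.png',im[:,:,::-1])
    for c,z in (((.6125,-.1262),.158),((.495,-.271),.158)):
        a=rim(P,c,z,.032,.003)
        if len(a)>30: print(n,c,len(a), ringfit(a).round(4), np.median(a[:,2]).round(4))
```

```text
scene (0.6125, -0.1262) 252 [ 0.6118 -0.1282] 0.1567
scene (0.495, -0.271) 198 [ 0.495  -0.2729] 0.1571
side (0.6125, -0.1262) 72 [ 0.6152 -0.1269] 0.1576
side (0.495, -0.271) 56 [ 0.4973 -0.2709] 0.1574
wrist (0.495, -0.271) 1775 [ 0.4951 -0.2716] 0.1583
```

View pics/end.png

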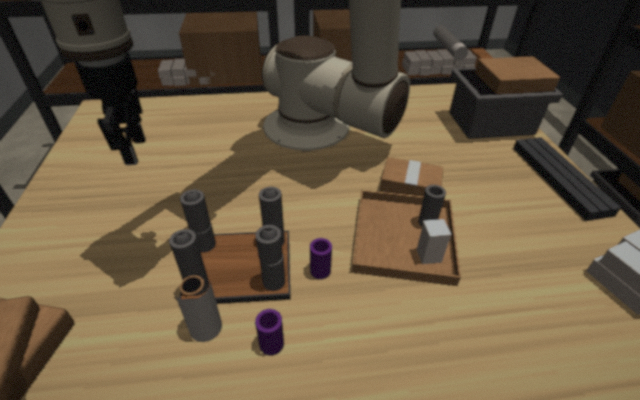

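All four stacks stand level, with rims at z≈.158 (scene pixels (195,198), (270,195), (183,240) and (270,235)). The 100 spare, carton, roll and parcel look unmoved.

```bash
python3 -c "
from h import *
print(job.close_job())"
```

```text
the job is handed in; nothing more can be done
None
```

I placed the 60 mm spare on the fitted 80 mm sleeve and the 80 mm spare on the fitted 60 mm sleeve. Both were lowered gently until seated and then released, with rims at the target height of about 158 mm. I handed the job in at about 22 s; the judge's result was not shown.

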